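Turn the seal carousel to the ink pad

TASK

Get the green-knobbed seal ready for the next visitor: push one of the carousel's arms round with a fingertip until the green-knobbed seal stands centred over the red ink pad. Leave all four seals standing in their cups (do not take hold of them, push on them, lift or tip them), leave the other things on the desk where they are, and finish with the hand clear of everything.

Things in the scene. Friction and masses are not known exactly. Their poses are not given: they have to be found in the camera images.
- carousel: light-wood cross turning about a vertical axis, either way, more than a full turn. Stiff, damped bearing (2-4 N at 65 mm out): it stays where left, no spring, no coasting. Four arms at right angles along its +x (green seal), +y (white), -x (violet), -y (blue). Brass hub 20 mm radius, ball on top up to 90 mm above the table. Origin: on the turning axis at table height.
- green_arm (a point): middle of the top of the arm that carries the green seal, 74 mm above the table, 60 mm out from the axis; the other arms are alike. Bar 14 mm wide and 14 mm thick, bare from 20 to 105 mm from the axis; nothing beneath it is higher than 23 mm.
- green_cup (a point): centre of the floor of the green seal's cup, at that arm's end, 120 mm from the axis, 39 mm above the table; square cup 30 mm outside, 36 to 66 mm above the table. The other three are alike. Seal knobs reach 91 mm above the table.
- ink_pad (a point): centre of the top of the round red ink pad (62 mm across, in a steel tin 72 mm across), 23 mm above the table; it belongs to the carousel's fixed black foot (130 mm disc, 16 mm high) and lies 120 mm from the turning axis, so that the cups pass over it with 13 mm of air. The only ink pad; it never moves.
- seal_green: wooden seal with a square foot 22 x 22 x 28 mm and a ball knob 22 mm across, green (52 mm tall in all), standing loose, 2 mm of play, in the cup at the end of one carousel arm. Origin: centre of its underside, z up; knob top 52 mm above it. It rides round with the arm on the carousel's +x side; this is the seal to bring over the ink pad.
- seal_white: wooden seal with a square foot 22 x 22 x 28 mm and a ball knob 22 mm across, white (52 mm tall in all), standing loose, 2 mm of play, in the cup at the end of one carousel arm. Origin: centre of its underside, z up; knob top 52 mm above it. It rides round with the arm (+y side).
- seal_violet: wooden seal with a square foot 22 x 22 x 28 mm and a ball knob 22 mm across, violet (52 mm tall in all), standing loose, 2 mm of play, in the cup at the end of one carousel arm. Origin: centre of its underside, z up; knob top 52 mm above it. It rides round with the arm (-x side).
- seal_blue: wooden seal with a square foot 22 x 22 x 28 mm and a ball knob 22 mm across, blue (52 mm tall in all), standing loose, 2 mm of play, in the cup at the end of one carousel arm. Origin: centre of its underside, z up; knob top 52 mm above it. It rides round with the arm (-y side).
- bottle: clear bottle with black cap, 64 mm across, 170 mm tall, standing. Origin: centre of underside. Leave alone.
- tea_tin: closed round yellow tin, 106 mm across, 68 mm tall. Origin: centre of underside. Leave alone.
- water_cup: blue ceramic cup, 70 mm across, 60 mm tall. Origin: centre of underside. Leave alone.
- paperweight: dark steel bar 170 x 22 x 14 mm, long along its x. Origin: centre of underside. Leave alone.
- coin_tray: flat open blue plastic tray 120 x 170 x 22 mm. Origin: centre of underside. Leave alone.
- brush: flat paste brush with a light wooden handle, lying on the table, along its x. Leave alone.
Mind the look-alikes: they are no part of the job. Leave any turquoise look-alike of the part that bears ink_pad alone.

How it is judged:
By the outcome, as a careful person would: the job done as asked, in the order asked, and still so for the second after the job is handed in, with the robot touching nothing.
It also fails if it takes over 45 s, if anything falls off the work surface, if the arm or the gripper's body presses on something with over 40 N, if the wrist force passes 120 N, or if a joint passes its speed limit or range.

ROBOT

A 7-joint arm with a two-finger parallel gripper is mounted at the origin on the work surface. World frame = base frame: x ahead of the robot, y to its left, z up, the work surface at z = 0. Lengths are in m, angles in degrees, forces in N, time in s.
With the tool pointing down it reaches from about 0.425 to 0.875 m from the base axis. Payload 4.7 kg.
Tool frame: the origin (TCP) lies at the centre of the arm's flange, where the gripper is bolted on; the fingertips stand 182 mm ahead of it and the grasp point (between the pads) lies 164 mm ahead of it (env.grip_depth is the distance from the TCP to the grasp point, in m); z points along the fingers, y is the line along which they close (so a half turn about z gives the same grasp; the last joint's range is limited). The gripper opens to 87 mm and grips with 3 to 60 N. Pads are 19 mm wide; open, the fingers measure 117 mm over their backs; the gripper's body (75 mm by 190 mm) begins 51 mm behind the grasp point.
Start: joints at [64.578, 18.392, -4.016, 83.108, 1.295, 78.541, -3.26], TCP at [0.287, -0.583, 0.405] pointing down, gripper open.
Joint ranges: [-163.93, 163.93], [-17.29, 119.83], [-79.2, 71.16], [3.27, 140.29], [-89.18, 269.18], [5.43, 117.66], [-154.24, 154.24]. Speed limits (degrees/s): [147.25, 147.25, 180, 180, 180, 180, 180].

INTERFACE

Orientations are given as [roll, pitch, yaw] about the fixed x, y, z axes, in that order (R = Rz(yaw) Ry(pitch) Rx(roll)).
In Python, from cell import env gives the robot as it stands. The module is installed in compiled form; this text tells all that it offers.
- The arm moves only by the tool send_rows, never from a script. Its arguments are lists of equal length, an entry for each row: "xyz": the shift along the tool's x, y, z in m, a list of three; "rotation": the turn, a rotation vector about the tool's x, y, z in rad, a list of three; "jaw": the opening, from 0 (shut) to 1 (fully open). A call has 1 to 20 rows; each row shifts and turns the commanded pose from where the row before left it, along the tool's axes as they then stand; what a row does not reach is not made up. A row lasts 1/10 s, in which the tool goes at most 50 mm and 8.59 degrees, less where a joint would pass 70% of its speed; a pose out of reach is approached as far as the arm can. A call is refused whole if a number of a shift passes 0.05 or a number of a turn 0.15, either way. A call with a gripper value outside its range is refused whole. The fingers move at their own pace and stop on an object; "newtons" is the grip in N (left out, the last holds). Time passes only in rows, so rows that do not move let the fingers close. It gives the time, the measured TCP pose, the force, the opening and the grip force at its end, in the units of the state.
- env.get_obs(): the state, without advancing time (a new reading comes with each control period).
- env.read_camera(name): name is "scene" or "top"; returns a dict with "image" (420x560x3 uint8, blue, green, red), "fx", "fy", "cx", "cy" (pixels), "R" (3x3) and "t" (3): a world point X has camera coordinates R X + t. Camera axes: x right, y down, z forward; pixel columns grow to the right and rows downward; lengths in m; the calibration is good to about 2 mm. A picture is of the moment at which its call begins. There is no depth.
- env.sign_off(): hands the job in; it is judged then, once.
The state is a dict: "time_s": time; "qpos": joint angles; "joint_velocities": joint speeds; "effort": joint torques, N m; "tool_pos": TCP position; "tool_rot": TCP orientation; "force": force on the tool from outside, world axes, zero at the start; "wrist_torque": the same for the moment, N m; "grip_width": finger opening in m; "grasp_force": force on a finger pad.
Only numpy, scipy, OpenCV 4.12 (cv2) and the standard library are available. Lean on these libraries where they do the work, as an engineer would, in place of code of your own. Each camera call takes 0.05 s, during which the arm holds its last target. There are 200 camera calls.

## Working session

There is one attempt and no reset: what is moved stays moved. The work goes in short steps, Python scripts to look and compute and a tool call to move; the robot and the scene stay as the last step left them, time stands still between calls to the robot, and variables do not carry over. Pictures are saved under pics/ and viewed, at most 10 in all, crops included, and the job is handed in when it is done.

Besides the shell and the picture viewer there is one more tool, called after "Request:" as name(argument=value, ...), one argument or row to a line, values as JSON. send_rows: Moves the arm, as the interface text tells. Its arguments: {"type":"object","properties":{"xyz":{"type":"array"},"rotation":{"type":"array"},"jaw":{"type":"array"},"newtons":{"type":"number"}},"required":["xyz","rotation","jaw"]}

```bash
mkdir -p pics; cat > h.py <<'E'
import numpy as np, cv2
from cell import env
def cam(n):
    c=env.read_camera(n); c['R']=np.array(c['R']); c['t']=np.array(c['t']); return c
def ray(c,u,v):
    d=c['R'].T@np.array([(u-c['cx'])/c['fx'],(v-c['cy'])/c['fy'],1]); return -c['R'].T@c['t'],d
def onz(c,u,v,z):
    o,d=ray(c,u,v); return o+d*(z-o[2])/d[2]
def proj(c,X):
    p=c['R']@np.array(X)+c['t']; return p[0]/p[2]*c['fx']+c['cx'],p[1]/p[2]*c['fy']+c['cy']
def tri(a,ua,b,ub):
    o1,d1=ray(a,*ua);o2,d2=ray(b,*ub)
    s=np.linalg.lstsq(np.c_[d1,-d2],o2-o1,rcond=None)[0]
    p,q=o1+s[0]*d1,o2+s[1]*d2; return (p+q)/2,np.linalg.norm(p-q)
E
python3 - <<'E'
from h import *
for n in('top','scene'):
    c=cam(n); cv2.imwrite(f'pics/{n}0.png',c['image']); print(n,-c['R'].T@c['t'],c['fx'])
o=env.get_obs(); print(o['tool_pos'],o['tool_rot'],o['force'],o['grip_width'],o['time_s'])
E
```

```text
top [ 0.29288086 -0.01362849  1.32795947] 455.95445108328016
scene [1.03614803 0.49531505 0.83780418] 448.9746344267041
[ 0.2872045  -0.58290365  0.40378744] [-1.79904599e+02  4.36430954e-03  2.62348672e+01] [-0.74046101 -0.10856353  0.44393612] 0.08694782799524146 0.1
```

View pics/top0.png

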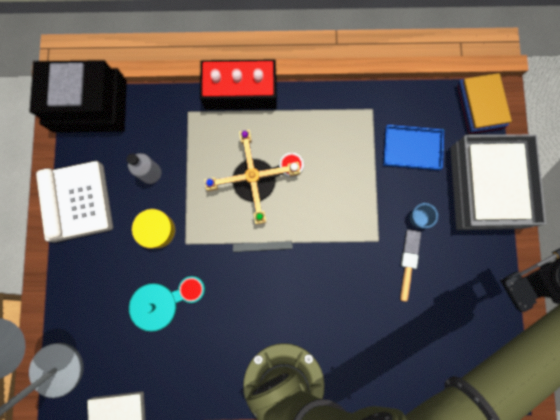

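View pics/scene0.png

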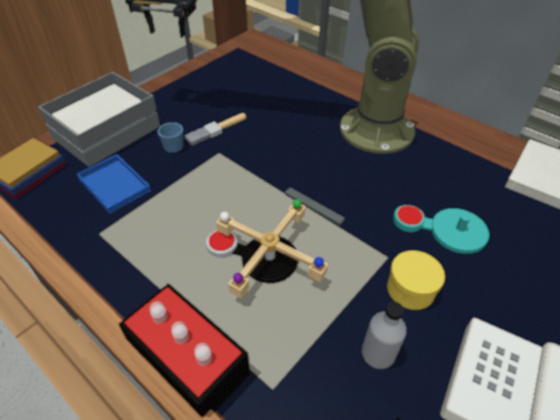

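Candidates: the green knob is at top (259,216), scene (297,204). The other knobs, white (294,168), violet (245,134) and blue (210,184), are not the target. There are two red discs in the top view: (291,162) on the black foot, which is the true pad, and (191,289) on the turquoise look-alike, which I leave alone. The three-knob red box at (237,80) is a distractor.

```bash
cat > m.py <<'E'
from h import *
RG={'green':(50,75,120,50),'violet':(133,160,90,40),'blue':(112,130,150,80)}
def blob(c,name,near,r=35):
    h=cv2.cvtColor(c['image'],cv2.COLOR_BGR2HSV).astype(int); H,S,V=h[...,0],h[...,1],h[...,2]
    if name=='red': m=((H<8)|(H>172))&(S>150)&(V>90)
    else: a,b,s,v=RG[name]; m=(H>=a)&(H<=b)&(S>s)&(V>v)
    n,l,st,ce=cv2.connectedComponentsWithStats(m.astype(np.uint8))
    k=[(st[i,4],*ce[i]) for i in range(1,n) if np.hypot(*(ce[i]-near))<r]
    return max(k) if k else None
def measure(T,S,kn):
    P={}
    for n,(a,b) in kn.items():
        p,q=blob(T,n,a),blob(S,n,b)
        if p and q: P[n],e=tri(T,p[1:],S,q[1:]); print(n,np.round(p,1),np.round(q,1),P[n].round(4),'gap',round(e,4))
        else: print(n,p,q)
    return P
E
python3 - <<'E'
from m import *
T,S=cam('top'),cam('scene')
P=measure(T,S,{'green':((259,216),(297,204)),'violet':((245,134),(238,279)),'blue':((210,184),(319,262))})
i=cv2.resize(T['image'][120:230,195:310],None,fx=5,fy=5,interpolation=cv2.INTER_CUBIC); cv2.imwrite('pics/crop0.png',i)
ax=(P['green']+P['violet'])/2; print('axis',ax)
for n in P: d=P[n]-ax; print(n,np.hypot(*d[:2]),np.degrees(np.arctan2(d[1],d[0])))
# red pad: outline ellipse of the tin+red, per camera
for c,near in((T,(291,162)),(S,(221,242))):
    p=blob(c,'red',near,15); print(p, onz(c,*p[1:],.023))
# foot black disc in top view
for c,q in((T,(252,180)),(S,(270,258))):
    print('hub foot',proj(c,[*ax[:2],.016]),proj(c,[*ax[:2],.08]))
E
```

```text
green [ 29.  259.2 216.2] [ 51.  296.8 203.2] [0.4597 0.0607 0.077 ] gap 0.0012
violet [ 31.  244.4 133.7] [ 74.  237.8 277.7] [0.6976 0.1018 0.0757] gap 0.0016
blue [ 25.  209.3 182.1] [ 57.  318.5 261.6] [0.5582 0.1999 0.0757] gap 0.0019
axis [0.57864835 0.08124631 0.07635145]
green 0.12070398817754284 -170.18015718438232
violet 0.12070398817754278 9.819842815617676
blue 0.12036950952331155 99.76466857636369
(np.int32(121), np.float64(290.3471074380165), np.float64(159.98347107438016)) [ 0.63204666 -0.02807798  0.023     ]
(np.int32(329), np.float64(220.85106382978722), np.float64(240.71428571428572)) [ 0.62795088 -0.0270454   0.023     ]
hub foot (np.float64(253.41101857808), np.float64(178.75581535468265)) (np.float64(251.74733329070435), np.float64(173.90594389586104))
hub foot (np.float64(269.94005086214446), np.float64(254.56845647199137)) (np.float64(269.75691922259125), np.float64(236.73831628500656))
```

View pics/crop0.png

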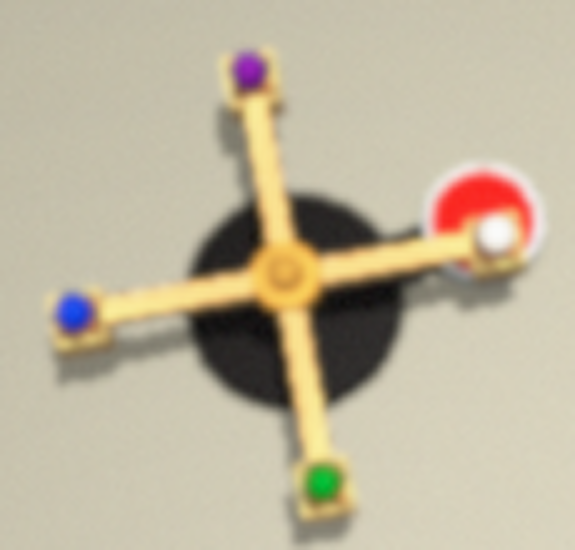

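The top crop shows green at the bottom (image 259,216), white sitting off-centre over the real red pad (290,160), and the black foot under the hub. The choice is confirmed. Green is at about −170° about the axis and the pad at about −65°, so the turn is about +105° (CCW). First I move over with the fingers shut.

Request:
send_rows(
  xyz=[
    [0.0252,-0.0262,0],
    [0.0252,-0.0262,0],
    [0.0252,-0.0262,0],
    [0.0252,-0.0262,0],
    [0.0252,-0.0262,0],
    [0.0252,-0.0262,0],
    [0.0252,-0.0262,0],
    [0.0252,-0.0262,0],
    [0.0252,-0.0262,0],
    [0.0252,-0.0262,0],
    [0.0252,-0.0262,0],
    [0.0252,-0.0262,0],
    [0.0252,-0.0262,0],
    [0.0252,-0.0262,0],
    [0.0252,-0.0262,0],
    [0.0252,-0.0262,0],
    [0.0252,-0.0262,0],
    [0.0252,-0.0262,0],
    [0.0252,-0.0262,0],
    [0.0252,-0.0262,0],
  ],
  rotation=[
    [0,0,0],
    [0,0,0],
    [0,0,0],
    [0,0,0],
    [0,0,0],
    [0,0,0],
    [0,0,0],
    [0,0,0],
    [0,0,0],
    [0,0,0],
    [0,0,0],
    [0,0,0],
    [0,0,0],
    [0,0,0],
    [0,0,0],
    [0,0,0],
    [0,0,0],
    [0,0,0],
    [0,0,0],
    [0,0,0],
  ],
  jaw=[0,0,0,0,0,0,0,0,0,0,0,0,0,0,0,0,0,0,0,0],
)

```text
time_s: 2.2
tool_pos: [0.5079, 0.1111, 0.4048]
tool_rot: [180.0, -0.0, 26.2]
force: [-0.5, -0.3, 0.5]
grip_width: 0.0008
grasp_force: 0.0
```

Request:
send_rows(
  xyz=[
    [0,0,0],
    [0,0,0],
    [0,0,0],
    [0,0,0],
  ],
  rotation=[
    [0,0,0.095],
    [0,0,0.094],
    [0,0,0.094],
    [0,0,0],
  ],
  jaw=[0,0,0,0],
)

```text
time_s: 2.6
tool_pos: [0.5077, 0.1098, 0.4045]
tool_rot: [180.0, 0.0, 10.0]
force: [0.7, -0.2, 0.5]
grip_width: 0.0003
grasp_force: 0.0
```

Right on target. Descend 0.170 m, to TCP z about 0.234.

Request:
send_rows(
  xyz=[
    [0,0,0.03],
    [0,0,0.03],
    [0,0,0.03],
    [0,0,0.03],
    [0,0,0.02],
    [0,0,0.02],
    [0,0,0.01],
    [0,0,0],
    [0,0,0],
  ],
  rotation=[
    [0,0,0],
    [0,0,0],
    [0,0,0],
    [0,0,0],
    [0,0,0],
    [0,0,0],
    [0,0,0],
    [0,0,0],
    [0,0,0],
  ],
  jaw=[0,0,0,0,0,0,0,0,0],
)

```text
time_s: 3.5
tool_pos: [0.5081, 0.1098, 0.2354]
tool_rot: [180.0, -0.0, 10.1]
force: [0.1, 0.3, -0.9]
grip_width: 0.0005
grasp_force: 0.0
```

```bash
python3 - <<'E'
from h import *
a=cam('top');b=cam('scene')
cv2.imwrite('pics/d1.png',np.hstack([cv2.resize(a['image'][110:250,180:320],(400,400)),cv2.resize(b['image'][170:310,200:340],(400,400))]))
E
```

```text
(no output)
```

View pics/d1.png

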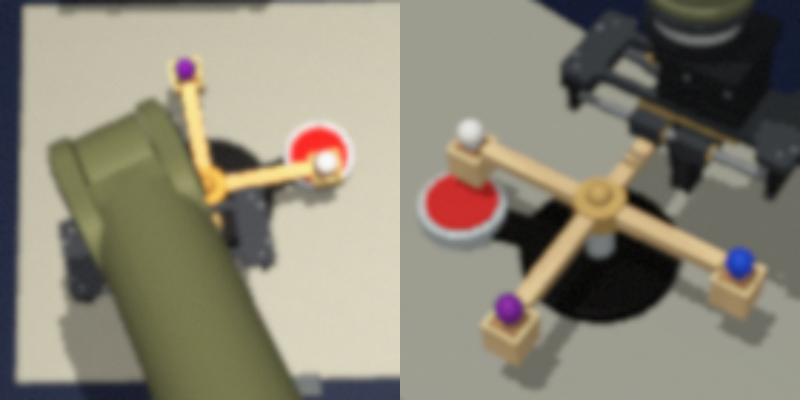

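The tips are between the green and blue arms, touching nothing. Now close the gap and sweep about 45°.

Request:
send_rows(
  xyz=[
    [0,0.005,0],
    [0,0.005,0],
    [0,0.004,0],
    [0,0.004,0],
    [0,0,0],
    [-0.0011,0.0034,0],
    [-0.0011,0.0034,0],
    [-0.0011,0.0034,0],
    [-0.0011,0.0034,0],
    [-0.0011,0.0034,0],
    [-0.0011,0.0034,0],
    [-0.0011,0.0034,0],
    [-0.0011,0.0034,0],
    [-0.0011,0.0034,0],
    [-0.0011,0.0034,0],
    [-0.0011,0.0034,0],
    [-0.0011,0.0034,0],
    [-0.0011,0.0034,0],
    [-0.0011,0.0034,0],
    [-0.0011,0.0034,0],
  ],
  rotation=[
    [0,0,0],
    [0,0,0],
    [0,0,0],
    [0,0,0],
    [0,0,0],
    [0,0,-0.0524],
    [0,0,-0.0524],
    [0,0,-0.0524],
    [0,0,-0.0524],
    [0,0,-0.0524],
    [0,0,-0.0524],
    [0,0,-0.0524],
    [0,0,-0.0524],
    [0,0,-0.0524],
    [0,0,-0.0524],
    [0,0,-0.0524],
    [0,0,-0.0524],
    [0,0,-0.0524],
    [0,0,-0.0524],
    [0,0,-0.0524],
  ],
  jaw=[0,0,0,0,0,0,0,0,0,0,0,0,0,0,0,0,0,0,0,0],
)

```text
time_s: 5.6
tool_pos: [0.5221, 0.0416, 0.2345]
tool_rot: [-179.9, 0.1, 55.2]
force: [-2.3, 0.6, 1.0]
grip_width: 0.0006
grasp_force: 1.3
```

```bash
cat >> m.py <<'E'
def padfit(c,near,r=31e-3,red=None):
    from scipy.optimize import least_squares
    h=cv2.cvtColor(c['image'],cv2.COLOR_BGR2HSV).astype(int);H,S,V=h[...,0],h[...,1],h[...,2]
    m=(((H<8)|(H>172))&(S>150)&(V>90)).astype(np.uint8)
    n,l,st,ce=cv2.connectedComponentsWithStats(m)
    k=max((i for i in range(1,n) if np.hypot(*(ce[i]-near))<15),key=lambda i:st[i,4])
    p=max(cv2.findContours((l==k).astype(np.uint8),0,1)[0],key=len)[:,0]
    q=np.array([onz(c,u,v,.023)[:2] for u,v in cv2.convexHull(p)[:,0]])
    f=least_squares(lambda s:np.hypot(*(q-s[:2]).T)-s[2],[*q.mean(0),.03],loss='soft_l1',f_scale=.001)
    return f.x,st[k,4],np.abs(f.fun).max()
E
python3 - <<'E'
from m import *
a=cam('top');b=cam('scene')
cv2.imwrite('pics/d2.png',np.hstack([cv2.resize(a['image'][110:250,180:320],(400,400)),cv2.resize(b['image'][170:310,200:340],(400,400))]))
for c,n in((a,(290,160)),(b,(221,241))):
    try: print(padfit(c,n))
    except Exception as e: print(e)
ax=np.array([.57865,.08125])
for c in(a,b):
  for n in RG:
    near=proj(c,[*ax,.08]); p=blob(c,n,near,60)
    if p: d=onz(c,*p[1:],.077)[:2]-ax; print(n,p,np.hypot(*d),np.degrees(np.arctan2(d[1],d[0])))
E
```

```text
(array([ 0.62146837, -0.03096843,  0.02568186]), np.int32(143), np.float64(0.001768702566546699))
(array([ 0.62324795, -0.03043714,  0.02541237]), np.int32(180), np.float64(0.018352715744465054))
violet (np.int32(32), np.float64(219.5), np.float64(147.5)) 0.12056125517589322 49.362393881639655
blue (np.int32(26), np.float64(223.0), np.float64(206.5)) 0.12118024182173917 138.54611198641547
violet (np.int32(81), np.float64(277.358024691358), np.float64(284.4567901234568)) 0.12071923327975413 48.88044061668042
blue (np.int32(54), np.float64(323.3888888888889), np.float64(231.7037037037037)) 0.11900321184669276 139.42521218078576
```

View pics/d2.png

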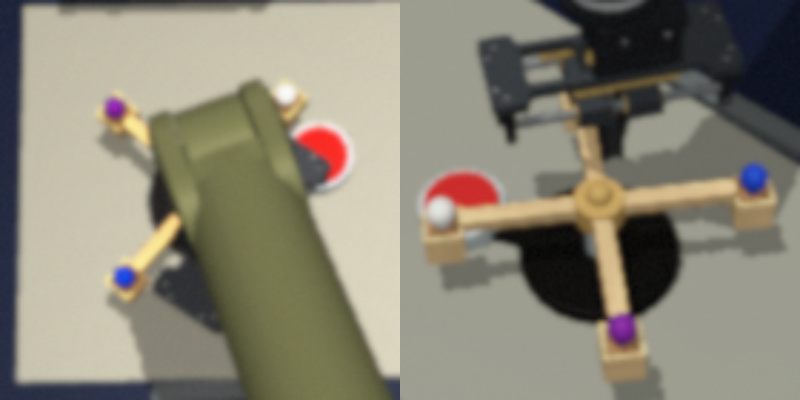

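The arm follows: violet is now at 49°, a turn of 39°, with about 2 N on the tool. White and the hand partly hide the pad. I sweep another 45°, then measure the pad again.

Request:
send_rows(
  xyz=[
    [-0.0011,0.0034,0],
    [-0.0011,0.0034,0],
    [-0.0011,0.0034,0],
    [-0.0011,0.0034,0],
    [-0.0011,0.0034,0],
    [-0.0011,0.0034,0],
    [-0.0011,0.0034,0],
    [-0.0011,0.0034,0],
    [-0.0011,0.0034,0],
    [-0.0011,0.0034,0],
    [-0.0011,0.0034,0],
    [-0.0011,0.0034,0],
    [-0.0011,0.0034,0],
    [-0.0011,0.0034,0],
    [-0.0011,0.0034,0],
    [0,0,0],
  ],
  rotation=[
    [0,0,-0.0524],
    [0,0,-0.0524],
    [0,0,-0.0524],
    [0,0,-0.0524],
    [0,0,-0.0524],
    [0,0,-0.0524],
    [0,0,-0.0524],
    [0,0,-0.0524],
    [0,0,-0.0524],
    [0,0,-0.0524],
    [0,0,-0.0524],
    [0,0,-0.0524],
    [0,0,-0.0524],
    [0,0,-0.0524],
    [0,0,-0.0524],
    [0,0,0],
  ],
  jaw=[0,0,0,0,0,0,0,0,0,0,0,0,0,0,0,0],
)

```text
time_s: 7.3
tool_pos: [0.5673, 0.0131, 0.2346]
tool_rot: [-180.0, 0.0, 100.0]
force: [-0.3, -1.3, 0.2]
grip_width: 0.0008
grasp_force: 0.2
```

```bash
cat > look.py <<'E'
import sys
from m import *
a=cam('top');b=cam('scene')
cv2.imwrite(f'pics/{sys.argv[1]}.png',np.hstack([cv2.resize(a['image'][110:250,180:320],(400,400)),cv2.resize(b['image'][170:310,200:340],(400,400))]))
ax=np.array([.57865,.08125])
for c,n in((a,(290,160)),(b,(221,241))):
    try: f=padfit(c,n); print(f,np.degrees(np.arctan2(*(f[0][:2]-ax)[::-1])))
    except Exception as e: print(e)
for c in(a,b):
  for n in RG:
    near=proj(c,[*ax,.08]); p=blob(c,n,near,60)
    if p: d=onz(c,*p[1:],.0765)[:2]-ax; print(n,p[0],np.hypot(*d).round(4),np.degrees(np.arctan2(d[1],d[0])).round(2),(d+ax).round(4))
E
python3 look.py d3
```

```text
max() iterable argument is empty
(array([ 0.62477638, -0.02849735,  0.02833816]), np.int32(366), np.float64(0.001235850799874167)) -67.20317613973087
violet 32 0.1211 94.95 [0.5682 0.2019]
blue 22 0.1214 -175.85 [0.4575 0.0725]
green 1 0.1211 -89.3 [ 0.5801 -0.0398]
violet 71 0.1203 93.75 [0.5708 0.2013]
blue 51 0.1215 -175.13 [0.4576 0.0709]
```

View pics/d3.png

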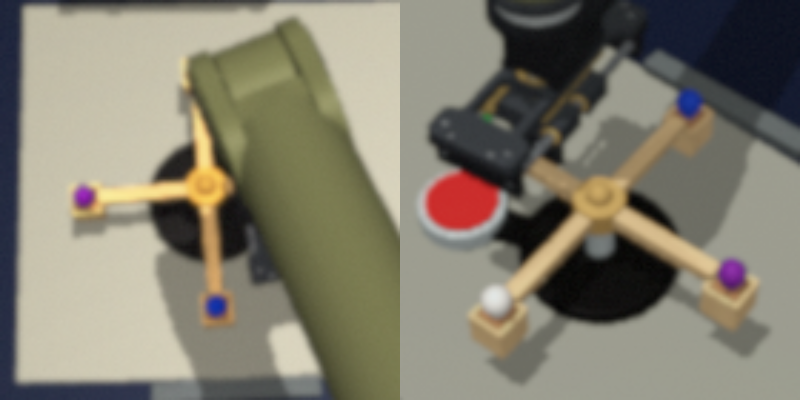

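Green is now at about −85.6° and the pad at about −67°. I back off, lift and swing aside for a clean view of both before the final push.

Request:
send_rows(
  xyz=[
    [0,-0.008,0],
    [0,-0.007,0],
    [0,0,0],
    [0,0,-0.03],
    [0,0,-0.04],
    [0,0,-0.04],
    [0,0,-0.04],
    [0,0,-0.02],
    [-0.03,0,0],
    [-0.04,0,0],
    [-0.04,0,0],
    [-0.04,0,0],
    [-0.04,0,0],
    [-0.04,0,0],
    [-0.04,0,0],
    [-0.03,0,0],
    [0,0,0],
    [0,0,0],
  ],
  rotation=[
    [0,0,0],
    [0,0,0],
    [0,0,0],
    [0,0,0],
    [0,0,0],
    [0,0,0],
    [0,0,0],
    [0,0,0],
    [0,0,0],
    [0,0,0],
    [0,0,0],
    [0,0,0],
    [0,0,0],
    [0,0,0],
    [0,0,0],
    [0,0,0],
    [0,0,0],
    [0,0,0],
  ],
  jaw=[0,0,0,0,0,0,0,0,0,0,0,0,0,0,0,0,0,0],
)

```text
time_s: 9.2
tool_pos: [0.6047, -0.285, 0.4043]
tool_rot: [-180.0, -0.1, 100.0]
force: [-1.0, 0.9, -0.1]
grip_width: 0.0005
grasp_force: 0.0
```

```bash
python3 look.py d4; cat >> m.py <<'E'
def state(T,S,ax):
    P={}
    for n in RG:
        p,q=(blob(c,n,proj(c,[*ax,.08]),60) for c in(T,S))
        P[n],e=tri(T,p[1:],S,q[1:]); d=P[n][:2]-ax; print(n,P[n].round(4),round(e,4),np.degrees(np.arctan2(d[1],d[0])).round(2))
    print('axis',(P['green']+P['violet'])/2); return P
E
python3 - <<'E'
from m import *
state(cam('top'),cam('scene'),np.array([.57865,.08125]))
E
```

```text
(array([ 0.62187482, -0.03010243,  0.02570842]), np.int32(179), np.float64(0.007234308691671774)) -68.78476907286287
(array([ 0.62557537, -0.02825663,  0.02784323]), np.int32(361), np.float64(0.0006000300535659586)) -66.8040799527604
green 24 0.1197 -86.23 [ 0.5865 -0.0382]
violet 33 0.1208 94.99 [0.5681 0.2016]
blue 24 0.1208 -175.79 [0.4582 0.0724]
green 47 0.1208 -84.78 [ 0.5896 -0.039 ]
violet 72 0.1201 93.76 [0.5708 0.2011]
blue 50 0.1213 -175.04 [0.4578 0.0708]
green [ 0.588  -0.0392  0.0748] 0.0023 -85.55
violet [0.5691 0.2012 0.0745] 0.0018 94.57
blue [0.4584 0.0718 0.0776] 0.0011 -175.53
axis [0.57854439 0.0809988  0.07466296]
```

View pics/d4.png

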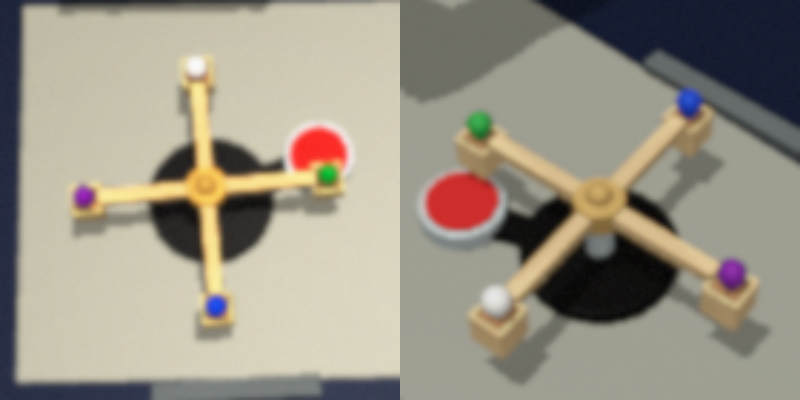

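Clean view: green is short of the pad, and in the scene image the pad is fully visible. I refit the top-view pad using only its unoccluded edge and triangulate it.

```bash
python3 - <<'E'
from m import *
from scipy.optimize import least_squares
T,S=cam('top'),cam('scene'); ax=np.array([.5786,.0811]); px=[]
for c,near in((T,(290,160)),(S,(221,241))):
    b,g,r=[c['image'][...,i].astype(float) for i in range(3)]
    s=r-(g+b)/2; ctr=np.array(onz(c,*blob(c,'red',near,15)[1:],.023)[:2]); ctr=np.array([.6245,-.029])
    pts=[]
    for t in np.radians(np.arange(0,360,4)):   # subpixel red edge along radial rays
        rr=np.arange(.015,.042,.0003); uv=np.array([proj(c,[ctr[0]+q*np.cos(t),ctr[1]+q*np.sin(t),.023]) for q in rr],np.float32)
        v=cv2.remap(s.astype(np.float32),uv[:,0],uv[:,1],cv2.INTER_LINEAR).ravel()
        k=np.where((v[:-1]>90)&(v[1:]<=90))[0]
        if len(k) and v[0]>150: pts.append(ctr+rr[k[0]]*np.array([np.cos(t),np.sin(t)]))
    q=np.array(pts)
    for R in(None,.031,.030):
        f=least_squares(lambda z:np.hypot(*(q-z[:2]).T)-(R or z[2]),[*ctr,.03],loss='cauchy',f_scale=.0004).x
        print(len(q),R,f.round(4),np.median(np.abs(np.hypot(*(q-f[:2]).T)-(R or f[2]))).round(5),np.degrees(np.arctan2(*(f[:2]-ax)[::-1])).round(2))
        if R==.031: px.append(proj(c,[*f[:2],.023]))
p,e=tri(T,px[0],S,px[1]); d=p[:2]-ax
print(p,e,np.hypot(*d),np.degrees(np.arctan2(d[1],d[0])))
E
```

```text
72 None [ 0.6208 -0.03    0.029 ] 0.0002 -69.2
72 0.031 [ 0.6184 -0.0305  0.03  ] 0.00077 -70.34
72 0.03 [ 0.6196 -0.0302  0.03  ] 0.00052 -69.78
90 None [ 0.6256 -0.0286  0.0288] 0.00026 -66.81
90 0.031 [ 0.6251 -0.0311  0.03  ] 0.00259 -67.47
90 0.03 [ 0.6252 -0.0299  0.03  ] 0.00149 -67.22
[ 0.62130088 -0.03231036  0.01797121] 0.004736431046488096 0.12118281785053335 -69.36781420968337
```

Both views give the same pad radius (29.0 mm). The green-to-pad gap is 17.0° (top) and 18.0° (scene), so about 17.5°. Return the same way and push 17°.

Request:
send_rows(
  xyz=[
    [0.03,0,0],
    [0.04,0,0],
    [0.04,0,0],
    [0.04,0,0],
    [0.04,0,0],
    [0.04,0,0],
    [0.04,0,0],
    [0.03,0,0],
    [0,0,0],
    [0,0,0.04],
    [0,0,0.04],
    [0,0,0.04],
    [0,0,0.03],
    [0,0,0.02],
    [0,0,0],
    [0,0.006,0],
    [0,0.006,0],
    [0,0.003,0],
    [0,0,0],
  ],
  rotation=[
    [0,0,0],
    [0,0,0],
    [0,0,0],
    [0,0,0],
    [0,0,0],
    [0,0,0],
    [0,0,0],
    [0,0,0],
    [0,0,0],
    [0,0,0],
    [0,0,0],
    [0,0,0],
    [0,0,0],
    [0,0,0],
    [0,0,0],
    [0,0,0],
    [0,0,0],
    [0,0,0],
    [0,0,0],
  ],
  jaw=[0,0,0,0,0,0,0,0,0,0,0,0,0,0,0,0,0,0,0],
)

```text
time_s: 11.4
tool_pos: [0.5681, 0.0137, 0.2358]
tool_rot: [179.9, 0.0, 100.1]
force: [-0.3, -0.5, 0.2]
grip_width: 0.0004
grasp_force: 0.0
```

Request:
send_rows(
  xyz=[
    [-0.0011,0.0034,0],
    [-0.0011,0.0034,0],
    [-0.0011,0.0034,0],
    [-0.0011,0.0034,0],
    [-0.0011,0.0034,0],
    [-0.0007,0.0023,0],
    [0,0,0],
    [0,0,0],
  ],
  rotation=[
    [0,0,-0.0524],
    [0,0,-0.0524],
    [0,0,-0.0524],
    [0,0,-0.0524],
    [0,0,-0.0524],
    [0,0,-0.035],
    [0,0,0],
    [0,0,0],
  ],
  jaw=[0,0,0,0,0,0,0,0],
)

```text
time_s: 12.2
tool_pos: [0.5874, 0.0133, 0.2351]
tool_rot: [180.0, 0.0, 117.1]
force: [0.1, -0.7, 0.5]
grip_width: 0.0005
grasp_force: 0.1
```

Request:
send_rows(
  xyz=[
    [0,-0.008,0],
    [0,-0.007,0],
    [0,0,0],
    [0,0,-0.03],
    [0,0,-0.04],
    [0,0,-0.04],
    [0,0,-0.04],
    [0,0,-0.02],
    [-0.03,0,0],
    [-0.04,0,0],
    [-0.04,0,0],
    [-0.04,0,0],
    [-0.04,0,0],
    [-0.04,0,0],
    [-0.04,0,0],
    [-0.03,0,0],
    [0,0,0],
    [0,0,0],
  ],
  rotation=[
    [0,0,0],
    [0,0,0],
    [0,0,0],
    [0,0,0],
    [0,0,0],
    [0,0,0],
    [0,0,0],
    [0,0,0],
    [0,0,0],
    [0,0,0],
    [0,0,0],
    [0,0,0],
    [0,0,0],
    [0,0,0],
    [0,0,0],
    [0,0,0],
    [0,0,0],
    [0,0,0],
  ],
  jaw=[0,0,0,0,0,0,0,0,0,0,0,0,0,0,0,0,0,0],
)

```text
time_s: 14.0
tool_pos: [0.7106, -0.2612, 0.404]
tool_rot: [180.0, -0.1, 117.0]
force: [-1.0, 0.5, -0.6]
grip_width: 0.0007
grasp_force: 0.0
```

```bash
python3 look.py d5; python3 - <<'E'
from m import *
state(cam('top'),cam('scene'),np.array([.5786,.0811]))
E
```

```text
(array([ 0.61955395, -0.030789  ,  0.02583225]), np.int32(101), np.float64(0.0035520179320781345)) -69.94353507165003
(array([ 0.62641388, -0.02752544,  0.02690073]), np.int32(201), np.float64(0.0037767647149242987)) -66.29346468506652
green 24 0.1191 -68.7 [ 0.6219 -0.0297]
violet 30 0.121 111.87 [0.5336 0.1936]
blue 24 0.1209 -158.54 [0.4661 0.037 ]
green 51 0.1211 -67.96 [ 0.6241 -0.031 ]
violet 65 0.1195 110.92 [0.536  0.1929]
blue 48 0.1211 -158.14 [0.4662 0.0361]
green [ 0.623  -0.0306  0.0756] 0.0023 -68.34
violet [0.5344 0.193  0.0749] 0.0019 111.55
blue [0.4663 0.0367 0.0769] 0.0008 -158.43
axis [0.57867477 0.08121192 0.07524041]
```

View pics/d5.png

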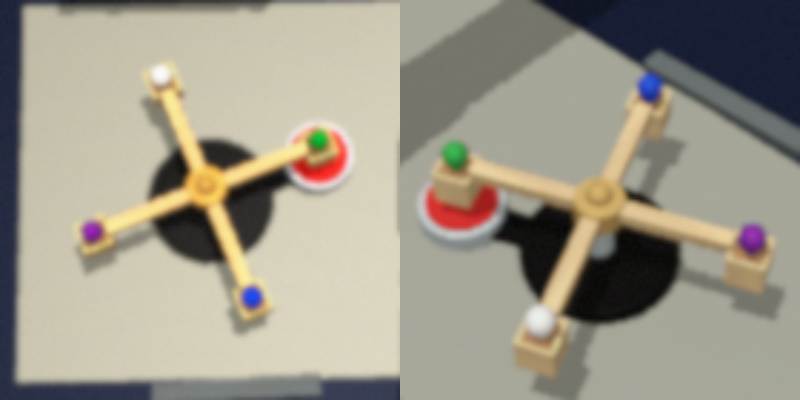

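After the push, green stands over the pad: top crop (318,142), scene crop (455,155). All four seals are upright in their cups. The carousel direction from the green–violet line is −68.4° (top) and −68.5° (scene). The pad direction is −69.0° and −67.4°, mean −68.2°, so the error is about 0.5–1 mm. The hand is well clear, so I hand in.

```bash
python3 -c "
from cell import env
print(env.sign_off())"
```

```text
the job is handed in; nothing more can be done
None
```

I handed in the job with the green-knobbed seal over the red ink pad, within about 1 mm by camera measurement; all four seals stand in their cups, nothing else was touched, and the hand is clear.

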